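# Heft two filter cartridges and fit the dry one

### The arm

A 6-joint arm with a two-finger parallel gripper is mounted at the origin on a cart in front of the work surface, level with it; the furniture and walls round the work are solid. World frame = base frame: x ahead of the robot, y to its left, z up, the work surface at z = 0. Lengths are in mm, angles in rad, forces in N, time in s.
With the tool pointing down it reaches from about 400 to 925 mm from the base axis. Payload 12.5 kg.
Tool frame: the origin (TCP) lies on the mounting face of the last link; the fingertips stand 190 mm ahead of it and the grasp point (between the pads) lies 171 mm ahead of it (env.tcp_to_tips is the distance from the TCP to the fingertips, in mm); x points along the fingers, y is the direction in which the jaws open and shut, and the axes are right-handed (so a half turn about x gives the same grasp; the last joint's range is limited). The gripper opens to 95 mm and grips with 3 to 60 N. Pads are 20 mm wide; open, the fingers measure 119 mm over their backs; the gripper's body (75 mm by 180 mm) begins 59 mm behind the grasp point.
Start: joints at [-1.415, 0.491, 1.559, -0, 1.092, -0.106], TCP at [161.782, -603.698, 404.761] pointing down, gripper open.
Joint ranges: [-3.1, 3.1], [-0.84, 2.19], [0.05, 2.79], [-1.13, 4.28], [0.06, 2.93], [-2.69, 2.69]. Speed limits (rad/s): [2.22, 2.22, 2.79, 3.14, 3.14, 3.14].

### API

Orientations are given as [roll, pitch, yaw] about the fixed x, y, z axes, in that order (R = Rz(yaw) Ry(pitch) Rx(roll)).
In Python, from cell import monitor, cams, job, env gives the robot as it stands. The module is installed in compiled form; this text tells all that it offers.
- The arm moves only by the tool apply_moves, never from a script. Its argument "series" is a list of rows, each a list of 3 entries, a list of its own where there are three numbers: the closure, from -1 (fully open) to 1 (shut), so that 0 is half open, then the shift along the tool's x, y, z in cm, then the turn about the tool's x in rad. A call has 1 to 20 rows; each row is the pose to reach, as a shift and turn from the pose commanded when the call began, along the tool's axes at that moment; what a row does not reach only later rows make up. A row lasts 1/8 s, in which the tool goes at most 62.5 mm and 10.7 degrees, less where a joint would pass 70% of its speed; a pose out of reach is approached as far as the arm can. A call with a gripper value outside its range is refused whole. The fingers move at their own pace and stop on an object; the grip force is fixed at half the most. Time passes only in rows, so rows that repeat a pose let the fingers close. It gives the time, the measured TCP pose, the force and the opening at its end, in the units of the state.
- monitor.state(): the state, without advancing time (a new reading comes with each control period).
- cams.read_camera(name): name is "scene" or "top" or "wrist"; returns a dict with "image" (420x560x3 uint8, red, green, blue), "fx", "fy", "cx", "cy" (pixels), "position" and "orientation" of the camera in the world. Camera axes: x right, y down, z forward; pixel columns grow to the right and rows downward; lengths in mm; the calibration is good to about 2 mm. A picture is of the moment at which its call begins. There is no depth.
- job.job_done(): hands the job in, once; it reports no verdict.
The state is a dict: "t": time; "joints": joint angles; "qvel": joint speeds; "tau": joint torques, N m; "eef_pos": TCP position; "tcp_rot": TCP orientation; "ft_force": force on the tool from outside, world axes, zero at the start; "moment": the same for the moment, N m; "opening": opening from 0.0 (shut) to 1.0 (fully open).
Only numpy, scipy, OpenCV 4.12 (cv2) and the standard library are available. Lean on these libraries where they do the work, as an engineer would, in place of code of your own. Each camera call takes 0.05 s, during which the arm holds its last target. There are 200 camera calls.

### The job

The water filter on the worktop needs its new cartridge, but the new dry one and the spent one, which is waterlogged and about three times as heavy, look alike: tell them apart by lifting one just clear. Stand the spent one upright in the draining tray, and fit the new one into the filter's socket without forcing it: lugs down through the two gaps, push it down against the spring, turn it clockwise to the stop and let it rise into its lock, then let go. Leave everything else where it stands.

Things in the scene. Friction and masses are not known exactly. Their poses are not given: they have to be found in the camera images.
- cartridge_1_mid (a point): White, round water-filter cartridge with a grey cap, standing upright; its twin looks the same. Point on its axis, 69 mm above its flat base; z up. Body of diameter 56 up to 100 mm above the base (foot chamfered 4x5 mm), then the cap, diameter 66, up to 108 mm. One cartridge is new and dry, 0.23 to 0.27 kg, the other waterlogged, 0.66 to 0.84 kg; nothing shows which.
- cartridge_1_bar (a point): Centre of this cartridge's grip bar, a straight bar on the cap to lift and turn it by: 52 long (x), 14 thick (y), 30 high, 108 to 138 mm above the base. On the same x axis two lugs stand out of the body, at +x and -x, to 33 mm from the axis, 10 mm wide, 40 to 46 mm above the base. Half a turn makes no difference.
- cartridge_2_mid (a point): White, round water-filter cartridge with a grey cap, standing upright; its twin looks the same. Point on its axis, 69 mm above its flat base; z up. Body of diameter 56 up to 100 mm above the base (foot chamfered 4x5 mm), then the cap, diameter 66, up to 108 mm. One cartridge is new and dry, 0.23 to 0.27 kg, the other waterlogged, 0.66 to 0.84 kg; nothing shows which.
- cartridge_2_bar (a point): Centre of this cartridge's grip bar, a straight bar on the cap to lift and turn it by: 52 long (x), 14 thick (y), 30 high, 108 to 138 mm above the base. On the same x axis two lugs stand out of the body, at +x and -x, to 33 mm from the axis, 10 mm wide, 40 to 46 mm above the base. Half a turn makes no difference.
- filter_unit: White counter-top water filter, fixed: a round filter well, 111 mm wide, with the socket in its top, and to its left (+y) a tank 168 mm high with a spout over a drip ledge; the tank's side is 100 mm from the socket's axis. Origin on the worktop under the socket's axis; z up, x away from the robot at yaw 0.
- socket (a point): Centre of the socket's mouth, in the plane of the grey collar's top, 75 mm above the worktop; axes as the filter's. The hole is 60 mm wide, chamfered 2 mm, with two opposite gaps for the lugs, 14 mm wide, each marked by a black dot. With the lugs not over the gaps the cartridge rests on the collar, its base 40 mm below this plane and free to turn until they drop in.
- gap_about (a point): Where a gap would be with the collar fitted square: 33 mm from the axis, turned +60 degrees (anticlockwise from above) from the filter's x, in the collar's top plane. The collar is not always fitted square: the true gaps are up to 15 degrees either way from here (not measured), to be seen by the black dots or found by feel. They admit the lugs within about 3.5 degrees.
- pocket_about (a point): Where a pocket would be with the collar fitted square: clockwise of each gap the lugs pass under a lip, only with the cartridge's base lower than 18 mm above the worktop; 60 degrees clockwise of the gap they meet a stop under a pocket (marked by a short black bar). Let go there, the spring lifts the cartridge 3 mm, lugs in the pockets: locked, its base 21 mm above the worktop.
- seal (a joint): Sprung rubber seal at the bottom of the socket, 0 when up, in m pressed down. The cartridge's base meets it 27 mm above the worktop; it pushes up with 3 N there and 1 N more per mm, 12 N when the lugs just clear the lip (0.009), 15 N at its hard stop (0.012, base 15 mm above the worktop). Let go unlocked, the cartridge is pushed up again.
- tray: The white enamelled draining tray with a dark rim, fixed, 120 (x) by 150 (y) by 16 mm high outside, the rim 19 mm high over all; origin on the worktop under its centre; the floor inside is 3 mm above the worktop and 114 by 144 mm.
- tumbler: A clear drinking glass, 81 mm wide and 92 mm high, standing on the drip ledge under the spout; origin at the centre of its base.
- lemon: A lemon, 71x53x51 mm, on the worktop behind the work; origin at the centre of its underside.
- spice_1: A spice jar with a red cap, 45 mm wide and 106 mm high, on the worktop behind the work; origin at the centre of its base.
- mug_in_use: A green and white mug, 78x116x101 mm, to the left of the filter; origin at the centre of its base.
Mind the look-alikes: they are no part of the job. Leave any blue or orange look-alike of the part that bears cartridge_2_mid alone.

How it is judged (in metres and radians):
At the end, for the whole second after the job is handed in: One cartridge is locked in the socket: within 3 mm of its axis, mid-point 88.5 to 92.5 mm above the filter's origin, let go. The other stands on the tray's floor within 30 mm (x) and 45 mm (y) of its centre and is the heavy one (over 4.5 N on the tray). Both upright within 3.4 degrees and at rest (((horizontal distance between cartridge_1_mid and socket below 0.003 m and z of cartridge_1_mid in the frame of filter_unit between 0.0885 and 0.0925 m and angle between each of cartridge_1_mid, cartridge_2_mid's own z axis and vertical below 0.06 rad and linear speed of each of cartridge_1, cartridge_2 below 0.02 m/s and x of cartridge_2_mid in the frame of tray between -0.03 and 0.03 m and y of cartridge_2_mid in the frame of tray between -0.045 and 0.045 m and z of cartridge_2_mid in the frame of tray between 0.068 and 0.076 m and contact force between cartridge_2 and tray above 4.5 N) or (horizontal distance between cartridge_2_mid and socket below 0.003 m and z of cartridge_2_mid in the frame of filter_unit between 0.0885 and 0.0925 m and angle between each of cartridge_2_mid, cartridge_1_mid's own z axis and vertical below 0.06 rad and linear speed of each of cartridge_2, cartridge_1 below 0.02 m/s and x of cartridge_1_mid in the frame of tray between -0.03 and 0.03 m and y of cartridge_1_mid in the frame of tray between -0.045 and 0.045 m and z of cartridge_1_mid in the frame of tray between 0.068 and 0.076 m and contact force between cartridge_1 and tray above 4.5 N))); the robot touches nothing.
It fails at once if a cartridge is forced: more than 70 N between it and the filter (contact force between any of cartridge_1, cartridge_2 and filter_unit above 70 N).
It fails at once if a bystander is pushed aside by more than 15 mm (distance of any of tumbler, lemon, spice_1, mug_in_use from where it was at the start of the episode above 0.015 m).
It also fails if it takes over 72 s, if anything falls off the work surface, if the arm or the gripper's body presses on something with over 40 N, if the wrist force passes 120 N, or if a joint passes its speed limit or range.

## Working session

There is one attempt and no reset: what is moved stays moved. The work goes in short steps, Python scripts to look and compute and a tool call to move; the robot and the scene stay as the last step left them, time stands still between calls to the robot, and variables do not carry over. Pictures are saved under pics/ and viewed, about 8 in all and at most 12, crops included, and the job is handed in when it is done.

Besides the shell and the picture viewer there is one more tool, called after "Call:" as name([rows], argument=value, ...), one row to a line, values as JSON. apply_moves: Moves the arm, as the interface text tells. Its arguments: {"type":"object","properties":{"series":{"type":"array"}},"required":["series"]}

```bash
mkdir -p pics; cat > h.py <<'E'
import numpy as np, cv2
from scipy.spatial.transform import Rotation as R
from cell import monitor, cams, job, env
def shot(n,f=None):
    c=cams.read_camera(n); im=cv2.cvtColor(c["image"],cv2.COLOR_RGB2BGR)
    if f: cv2.imwrite("pics/"+f,im)
    return c,im
def rot(o):
    o=np.array(o,float)
    if o.shape==(3,3): return o
    return R.from_euler("xyz",o).as_matrix() if o.size==3 else R.from_quat(o).as_matrix()
def onto(c,u,v,z):
    d=rot(c["orientation"])@np.array([(u-c["cx"])/c["fx"],(v-c["cy"])/c["fy"],1])
    p=np.array(c["position"],float); return p+d*(z-p[2])/d[2]
def proj(c,P):
    q=rot(c["orientation"]).T@(np.array(P,float)-np.array(c["position"])); return c["fx"]*q[0]/q[2]+c["cx"],c["fy"]*q[1]/q[2]+c["cy"]
E
python3 - <<'E'
from h import *
ims=[]
for n in("top","scene","wrist"):
    c,im=shot(n,n+"0.png"); ims.append(im); print(n,c["position"],c["orientation"],c["fx"],c["cx"],c["cy"])
cv2.imwrite("pics/both.png",cv2.resize(np.hstack(ims[:2]),(800,300)))
print(monitor.state(),env.tcp_to_tips)
E
```

```text
top [ 165.71145441 -105.16108363 1484.85000547] [-2.9267291  -0.00429748 -1.20332229] 494.1915292499198 277.71839418975213 209.18558266787565
scene [-196.2588112   516.03206233 1012.25449281] [-2.40567856  0.0074672  -2.21987123] 420.0910420732871 278.22574083534704 212.1976472388857
wrist [ 232.32001999 -584.13686962  384.18534268] [ 2.87857916e+00  1.20064260e-03 -1.30877538e+00] 323.39065398329404 280.30571121677514 212.0366436248158
{'t': 0.15, 'joints': array([-1.41462313e+00,  4.91395910e-01,  1.55929437e+00, -1.55383076e-05,
        1.09166407e+00, -1.05602382e-01]), 'qvel': array([-0.00238794, -0.0010725 , -0.00319767,  0.00057878,  0.00035264,
        0.0002287 ]), 'tau': array([ 1.66469235e-03, -6.12895632e+01, -2.58278364e+01,  6.92789094e-02,
        4.73210996e-02, -7.42661382e-05]), 'eef_pos': array([ 161.76441114, -603.68619362,  404.31676882]), 'tcp_rot': array([-1.65830538,  1.5700345 ,  1.74507002]), 'ft_force': array([-0.72415124, -0.02156883,  1.09535703]), 'moment': array([-0.01335451, -0.00112124,  0.02864494]), 'opening': 1.0021710190070787} 190.1
```

View pics/top0.png

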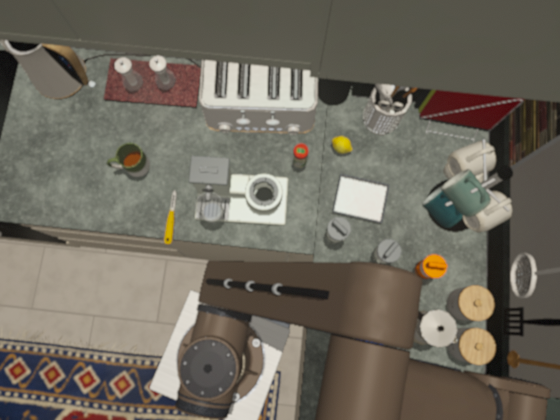

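View pics/scene0.png

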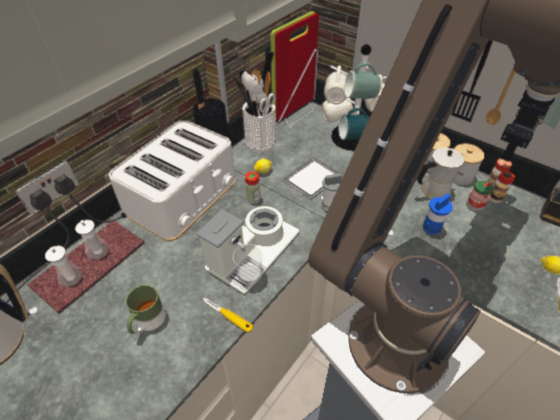

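Top view: grey-capped cartridges at (338,231) and (387,252), tray at (360,199), socket at (263,193). An orange look-alike stands at (433,267), and the scene view shows a blue one at (437,213). The two grey ones fit the description. An enlarged crop should confirm this and let me measure.

```bash
python3 - <<'E'
from h import *
c,im=shot("top")
cv2.imwrite("pics/c1.png",cv2.resize(im[145:285,215:415],(800,560),interpolation=cv2.INTER_CUBIC))
for n,u,v,z in[("cartA",338,231,138),("cartB",387,252,138),("sock",263,193,75),("tray",360,199,18),("spice",300,151,106),("lemon",342,145,40),("orange",433,267,130),("tumbler",212,208,90)]:print(n,onto(c,u,v,z).round())
E
```

```text
cartA [ 445. -183.  138.]
cartB [ 438. -327.  138.]
sock [485.  58.  75.]
tray [ 587. -219.   18.]
spice [635.  -1. 106.]
lemon [ 722. -110.   40.]
orange [ 446. -460.  130.]
tumbler [387. 177.  90.]
```

View pics/c1.png

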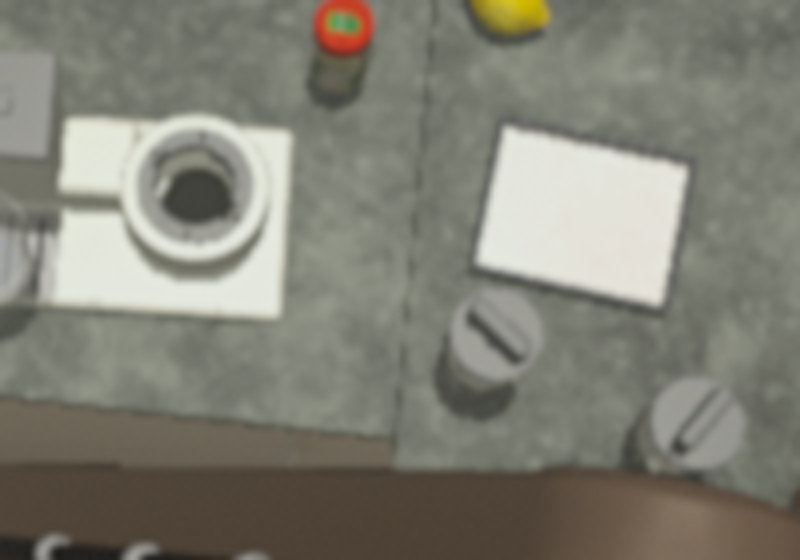

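The crop confirms both grey-capped white cartridges at (339,229) and (390,251), with the orange and blue ones outside it. Next is a wrist view above the pair.

```bash
cat >> h.py <<'E'
def plan(P,ang=None):
    "P: TCP target mm, ang: world angle (deg) wanted for jaw axis y, mod 180"
    s=monitor.state(); M=rot(s["tcp_rot"]); sh=M.T@(np.array(P)-s["eef_pos"])/10
    cur=np.degrees(np.arctan2(M[1,1],M[0,1]))
    print("pos",s["eef_pos"].round(1),"jaw",round(cur,1),"xaxis",M[:,0].round(3),"j",s["joints"].round(2)); print("shift cm",sh.round(2))
    if ang is not None:
        d=(ang-cur+90)%180-90; print("turn about tool x (x down => sign flips)",round(-np.radians(d),3),"deg",round(d,1))
E
python3 - <<'E'
from h import *
M=rot(monitor.state()["tcp_rot"]);print(M.round(3))
plan([400,-255,400])
c,im=shot("top")
for n,u,v,z in[("A",339.2,229,108),("B",389.7,251,108)]:print(n,onto(c,u,v,z).round(1))
s=215,145
for n,P in[("A",[(470,312),(522,355)]),("B",[(680,447),(727,392)])]:
    q=[onto(c,215+a/4,145+b/4,138) for a,b in P];d=q[1]-q[0];print(n,np.degrees(np.arctan2(d[1],d[0])).round(1),np.linalg.norm(d))
q=[onto(c,215+a/4,145+b/4,16) for a,b in[(501,124),(691,161),(664,311),(473,269)]];print(np.round(q,0),np.mean(q,0))
E
```

```text
[[-0.     0.259 -0.966]
 [ 0.001 -0.966 -0.259]
 [-1.    -0.001 -0.   ]]
pos [ 161.8 -603.7  404.4] jaw -75.0 xaxis [-0.     0.001 -1.   ] j [-1.41  0.49  1.56  0.    1.09 -0.11]
shift cm [  0.46 -27.52 -32.04]
A [ 457.3 -185.6  108. ]
B [ 449.3 -338.6  108. ]
A -109.5 46.359514438800645
B -20.9 51.02491829502567
[[ 635. -138.   16.]
 [ 659. -285.   16.]
 [ 540. -303.   16.]
 [ 519. -157.   16.]] [ 588.40206954 -220.63883305   16.        ]
```

Call:
apply_moves([
  [-1,[0.5,-27.5,-32],0],
  [-1,[0.5,-27.5,-32],0],
  [-1,[0.5,-27.5,-32],0],
  [-1,[0.5,-27.5,-32],0],
  [-1,[0.5,-27.5,-32],0],
  [-1,[0.5,-27.5,-32],0],
  [-1,[0.5,-27.5,-32],0],
  [-1,[0.5,-27.5,-32],0],
  [-1,[0.5,-27.5,-32],0],
  [-1,[0.5,-27.5,-32],0],
  [-1,[0.5,-27.5,-32],0],
])

```text
t: 1.62
eef_pos: [399.3, -256.0, 399.7]
tcp_rot: [0.762, 1.571, -2.119]
ft_force: [0.7, 0.2, 0.7]
opening: 1.0
```

```bash
python3 - <<'E'
from h import *
plan([400,-255,400])
c,im=shot("wrist","w1.png"); c,im=shot("top","t2.png")
E
```

```text
pos [ 399.3 -256.   399.7] jaw -75.1 xaxis [-0. -0. -1.] j [-0.71  0.28  1.92 -0.    0.94  0.6 ]
shift cm [-0.03 -0.08 -0.1 ]
```

View pics/w1.png

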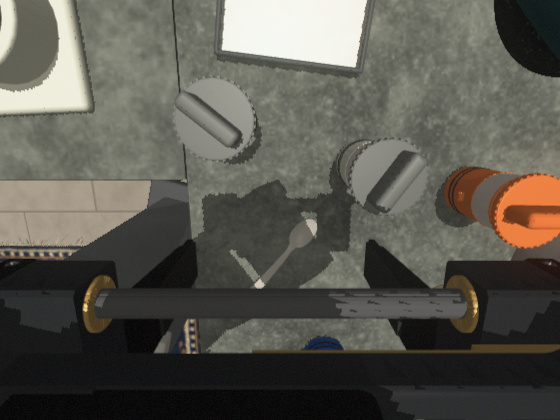

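Wrist view: cartridge caps at about (215,119) for A and (389,176) for B. The orange one at (530,210) is not to be touched. I'll segment the caps by colour and fit them.

```bash
python3 - <<'E'
from h import *
c,im=shot("wrist")
g=cv2.cvtColor(im,cv2.COLOR_BGR2GRAY)
for n,(u,v) in dict(A=(215,119),B=(389,176)).items():
    print(n,onto(c,u,v,108).round(1))
    b=cv2.GaussianBlur(g,(3,3),0)[v-55:v+55,u-55:u+55]
    l=cv2.createLineSegmentDetector().detect(b)[0].reshape(-1,4)
    for x in l:
        if np.hypot(x[2]-x[0],x[3]-x[1])>25:
            q=[onto(c,x[i]+u-55,x[i+1]+v-55,138)[:2] for i in(0,2)];d=q[1]-q[0]
            print((x+[u-55,v-55]*2).round(),q[0].round(),q[1].round(),"ang",np.degrees(np.arctan2(d[1],d[0])).round(1)%180,"len",np.linalg.norm(d).round())
A,B=(im[v-50:v+50,u-50:u+50] for u,v in((215,119),(389,176)))
cv2.imwrite("pics/c2.png",cv2.resize(np.hstack([A,B]),(800,400),interpolation=cv2.INTER_CUBIC))
E
```

```text
A [ 460.8 -184.2  108. ]
[196.  95. 241. 131.] [ 475. -174.] [ 459. -210.] ang 66.3 len 40.0
[178.  93. 175.  65.] [ 472. -161.] [ 490. -156.] ang 15.3 len 19.0
[179.  65. 181.  91.] [ 491. -158.] [ 474. -163.] ang 15.599999999999994 len 17.0
[235. 133. 185.  93.] [ 456. -206.] [ 474. -166.] ang 66.5 len 44.0
[221. 144. 173. 106.] [ 446. -198.] [ 463. -160.] ang 65.9 len 42.0
[184. 172. 182. 146.] [ 418. -176.] [ 437. -170.] ang 15.7 len 19.0
[177. 103. 227. 143.] [ 466. -162.] [ 448. -202.] ang 65.9 len 44.0
B [ 453.4 -335.8  108. ]
[360. 205. 402. 150.] [ 428. -311.] [ 476. -327.] ang 161.6 len 50.0
[416. 154. 377. 203.] [ 476. -339.] [ 433. -323.] ang 159.6 len 45.0
[408. 189. 387. 214.] [ 450. -342.] [ 427. -333.] ang 159.6 len 25.0
[351. 204. 349. 229.] [ 427. -304.] [ 408. -309.] ang 15.0 len 20.0
[392. 203. 416. 172.] [ 436. -334.] [ 463. -344.] ang 160.4 len 29.0
```

View pics/c2.png

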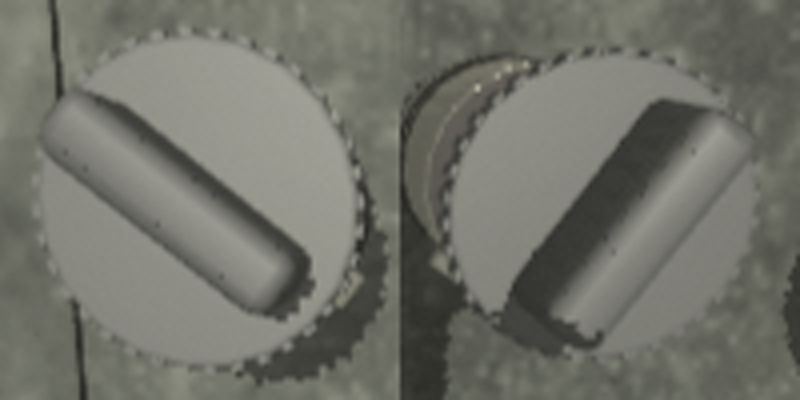

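Both bars are clear and the two estimates agree. A is at (461,-184) with the bar at 66°, B at (453,-336) with the bar at 160°. I'll weigh A first.

```bash
python3 - <<'E'
from h import *
plan([461,-184.3,345],-24)
E
```

```text
pos [ 399.5 -255.7  399.7] jaw -75.1 xaxis [ 0. -0. -1.] j [-0.71  0.28  1.92 -0.    0.94  0.6 ]
shift cm [ 5.47 -5.31 -7.79]
turn about tool x (x down => sign flips) -0.891 deg 51.1
```

Call:
apply_moves([
  [-1,[3,-5.3,-7.8],-0.89],
  [-1,[5.4,-5.3,-7.8],-0.89],
  [-1,[5.4,-5.3,-7.8],-0.89],
  [-1,[5.4,-5.3,-7.8],-0.89],
  [-1,[5.4,-5.3,-7.8],-0.89],
  [-1,[5.4,-5.3,-7.8],-0.89],
  [-1,[5.4,-5.3,-7.8],-0.89],
  [-1,[5.4,-5.3,-7.8],-0.89],
])

```text
t: 2.78
eef_pos: [461.3, -183.9, 345.7]
tcp_rot: [0.522, 1.571, -1.469]
ft_force: [-0.6, -0.0, 0.4]
opening: 1.002
```

```bash
python3 - <<'E'
from h import *
plan([461,-184.3,301.5],-24)
print(monitor.state()["ft_force"])
E
```

```text
pos [ 461.3 -183.9  345.7] jaw -24.1 xaxis [ 0. -0. -1.] j [-0.51  0.39  1.94 -0.    0.82 -0.09]
shift cm [ 4.42 -0.01  0.04]
turn about tool x (x down => sign flips) -0.002 deg 0.1
[-0.57037058 -0.04195868  0.3667228 ]
```

Call:
apply_moves([
  [-1,[3,0,0],0],
  [-1,[4.4,0,0],0],
  [-1,[4.4,0,0],0],
  [1,[4.4,0,0],0],
  [1,[4.4,0,0],0],
  [1,[4.4,0,0],0],
  [1,[4.4,0,0],0],
  [1,[4.4,0,0],0],
  [1,[4.4,0,0],0],
  [1,[3.8,0,0],0],
  [1,[3.4,0,0],0],
  [1,[3.4,0,0],0],
  [1,[3.4,0,0],0],
  [1,[3.4,0,0],0],
])

```text
t: 4.53
eef_pos: [461.2, -183.8, 312.4]
tcp_rot: [0.898, 1.57, -1.092]
ft_force: [-2.8, 0.9, 9.6]
opening: 0.144
```

```bash
python3 - <<'E'
from h import *
print(monitor.state()["ft_force"],monitor.state()["moment"],monitor.state()["opening"])
plan([588,-220,345])
c,im=shot("wrist","w2.png")
E
```

```text
[-2.84271091  0.85733219  9.6423118 ] [0.24526624 0.56131429 0.05197638] 0.14407599024250356
pos [ 461.2 -183.8  312.4] jaw -24.0 xaxis [ 0. -0. -1.] j [-0.51  0.44  1.97 -0.    0.73 -0.09]
shift cm [-3.26 13.06 -1.85]
```

Call:
apply_moves([
  [1,[0,0,0],0],
  [1,[0,0,0],0],
  [1,[0,0,0],0],
  [1,[0,0,0],0],
])

```text
t: 5.08
eef_pos: [461.2, -183.8, 312.4]
tcp_rot: [0.859, 1.57, -1.131]
ft_force: [-2.8, 1.2, 9.2]
opening: 0.145
```

```bash
python3 - <<'E'
from h import *
s=monitor.state();print(s["ft_force"],s["moment"],s["opening"],s["tau"])
c,im=shot("wrist","w3.png")
c,im=shot("scene"); u,v=map(int,proj(c,[461,-184,60])); print(u,v)
cv2.imwrite("pics/c3.png",np.hstack([cv2.resize(cv2.imread("pics/w3.png"),(400,300)),cv2.resize(im[v-60:v+60,u-80:u+80],(400,300))]))
E
```

```text
[-2.82209798  1.1803492   9.20172582] [0.21697279 0.59840611 0.09104034] 0.14523915778731097 [ -0.12142716 -45.59728861 -17.88500905   0.16194788  -0.90446346
   0.06402669]
330 192
```

View pics/c3.png

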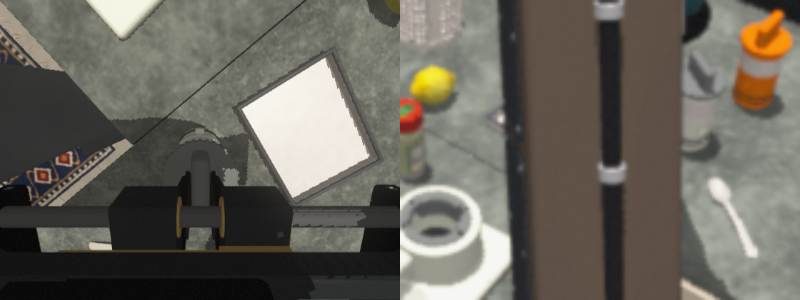

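The upward +9 N reading with a lateral part along the jaw axis is odd. I'll lift a little higher and re-read before concluding anything.

Call:
apply_moves([
  [1,[-1,0,0],0],
  [1,[-2,0,0],0],
  [1,[-2,0,0],0],
  [1,[-2,0,0],0],
  [1,[-2,0,0],0],
  [1,[-2,0,0],0],
])

```text
t: 5.92
eef_pos: [461.3, -183.8, 331.5]
tcp_rot: [-1.499, 1.57, 2.795]
ft_force: [0.4, 0.1, -7.5]
opening: 0.144
```

```bash
python3 - <<'E'
from h import *
s=monitor.state();print(s["ft_force"],s["moment"],s["opening"],s["tau"])
c,im=shot("wrist","w4.png")
a=cv2.imread("pics/w3.png");M=rot(monitor.state()["tcp_rot"]);p=monitor.state()["eef_pos"]
for h in(171,190): print(proj(c,p+M[:,0]*h))
cv2.imwrite("pics/c4.png",np.hstack([x[140:300,180:380] for x in(a,im)]).repeat(2,0).repeat(2,1))
E
```

```text
[ 0.4213493   0.0713515  -7.50734075] [ 0.02682251 -0.07515931  0.03593509] 0.14419389830688084 [ 3.91325302e-03 -5.30778587e+01 -2.13869905e+01  5.05828368e-02
  5.02811617e-02 -9.43664986e-05]
(np.float64(280.8063394010522), np.float64(274.4612378138824))
(np.float64(280.7759577542267), np.float64(259.4956810920407))
```

View pics/c4.png

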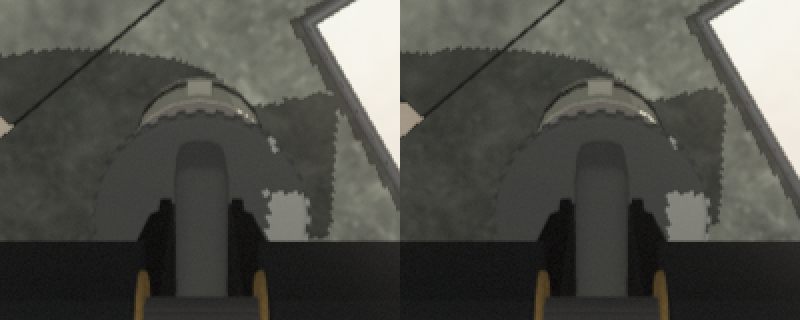

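```bash
python3 - <<'E'
from h import *
c,im=shot("wrist")
s=monitor.state();M=rot(s["tcp_rot"]);p=s["eef_pos"]
for dz in(-15,-10,-5,0,5):
    ctr=np.array([*p[:2],p[2]-301.7+dz])
    print(dz,[np.round(proj(c,ctr+[0,0,z]-M[:,2]*r),1) for z,r in((108,33),(138,26),(43,33))])
print(s["ft_force"]);plan([588.4,-220.6,345])
E
```

```text
-15 [array([280.9, 195.6]), array([280.9, 221.3]), array([280.8, 178.2])]
-10 [array([280.9, 197.4]), array([280.9, 224.2]), array([280.8, 179.2])]
-5 [array([280.9, 199.3]), array([280.9, 227.2]), array([280.8, 180.3])]
0 [array([280.9, 201.3]), array([280.9, 230.5]), array([280.8, 181.4])]
5 [array([280.9, 203.4]), array([280.9, 234. ]), array([280.8, 182.6])]
[ 0.38897758  0.38043192 -8.58182164]
pos [ 461.3 -183.9  331.6] jaw -24.0 xaxis [-0.  0. -1.] j [-0.51  0.41  1.95 -0.    0.78 -0.09]
shift cm [-1.34 13.1  -1.82]
```

A reads about -8 N now, so it is the heavy, spent one. It goes to the tray.

Call:
apply_moves([
  [1,[-2,0,0],0],
  [1,[-2,0,0],0],
  [1,[-2,4,-0.6],0],
  [1,[-2,8.5,-1.2],0],
  [1,[-2,12,-1.6],0],
  [1,[-2,13.1,-1.8],0],
  [1,[-2,13.1,-1.8],0],
  [1,[-2,13.1,-1.8],0],
  [1,[-0.5,13.1,-1.8],0],
  [1,[0.5,13.1,-1.8],0],
  [1,[1,13.1,-1.8],0],
  [1,[1.5,13.1,-1.8],0],
  [1,[1.5,13.1,-1.8],0],
])

```text
t: 7.65
eef_pos: [588.3, -220.7, 316.4]
tcp_rot: [-1.47, 1.57, 2.824]
ft_force: [-0.3, -0.0, -7.8]
opening: 0.145
```

```bash
python3 - <<'E'
from h import *
s=monitor.state();print(s["ft_force"],s["moment"]);plan([588.4,-220.6,305])
E
```

```text
[-0.29167824 -0.03931351 -7.8331781 ] [-0.04644877 -0.12274671  0.00270965]
pos [ 588.3 -220.7  316.4] jaw -24.0 xaxis [-0.  0. -1.] j [-0.46  0.59  1.64 -0.    0.91 -0.04]
shift cm [ 1.14  0.   -0.02]
```

Call:
apply_moves([
  [1,[0.2,0,0],0],
  [1,[0.4,0,0],0],
  [1,[0.5,0,0],0],
  [1,[0.5,0,0],0],
])

```text
t: 8.15
eef_pos: [588.5, -220.8, 315.6]
tcp_rot: [1.473, 1.566, -0.516]
ft_force: [-6.2, 1.9, 23.1]
opening: 0.145
```

Call:
apply_moves([
  [1,[0.1,0,0],0],
  [1,[0.3,0,0],0],
  [1,[0.3,0,0],0],
])

```text
t: 8.52
eef_pos: [588.9, -221.0, 315.4]
tcp_rot: [1.504, 1.561, -0.485]
ft_force: [-8.8, 3.3, 42.8]
opening: 0.147
```

Call:
apply_moves([
  [1,[0.1,0,0],0],
  [1,[0.2,0,0],0],
  [1,[0.2,0,0],0],
])

```text
t: 8.9
eef_pos: [589.0, -221.1, 314.3]
tcp_rot: [1.499, 1.559, -0.49]
ft_force: [-9.8, 4.0, 49.7]
opening: 0.15
```

Contact came early, at TCP z ≈ 316, so the hand sits about 11 mm higher on the cartridge than I assumed. That also explains the first reading: the cartridge was still on the worktop. I'll relieve the push, then open.

Call:
apply_moves([
  [1,[-0.5,0,0],0],
  [1,[-1,0,0],0],
  [1,[-1,0,0],0],
  [1,[-1,0,0],0],
])

```text
t: 9.4
eef_pos: [588.3, -220.7, 316.0]
tcp_rot: [-1.575, 1.57, 2.719]
ft_force: [-0.9, -0.1, -8.2]
opening: 0.144
```

```bash
python3 - <<'E'
from h import *
s=monitor.state();print(s["ft_force"],s["moment"]);plan([588.4,-220.6,305])
E
```

```text
[-0.88186727 -0.08993375 -8.19493471] [-0.0755566  -0.10670089  0.00762499]
pos [ 588.3 -220.7  316. ] jaw -24.0 xaxis [-0.001  0.    -1.   ] j [-0.46  0.59  1.64 -0.    0.91 -0.04]
shift cm [ 1.1   0.   -0.01]
```

Call:
apply_moves([
  [1,[0.1,0,0],0],
  [1,[0.1,0,0],0],
  [-1,[0.1,0,0],0],
  [-1,[0.1,0,0],0],
  [-1,[0.1,0,0],0],
  [-1,[0.1,0,0],0],
  [-1,[0.1,0,0],0],
  [-1,[0,0,0],0],
  [-1,[-4,0,0],0],
  [-1,[-9,0,0],0],
  [-1,[-9,0,0],0],
])

```text
t: 10.78
eef_pos: [588.4, -220.7, 410.6]
tcp_rot: [1.519, 1.564, -0.471]
ft_force: [-0.1, 0.1, -1.8]
opening: 0.982
```

```bash
python3 - <<'E'
from h import *
s=monitor.state();print(s["ft_force"],s["moment"]);plan([453.4,-336,352],70)
E
```

```text
[-0.14715742  0.11160807 -1.82166946] [-0.04726417 -0.06847634 -0.01762189]
pos [ 588.4 -220.7  410.6] jaw -24.0 xaxis [ 0.006 -0.003 -1.   ] j [-0.46  0.49  1.54 -0.    1.1  -0.04]
shift cm [ 5.82 -7.69 16.02]
turn about tool x (x down => sign flips) 1.501 deg -86.0
```

Call:
apply_moves([
  [-1,[0,-7.7,16],1.5],
  [-1,[0,-7.7,16],1.5],
  [-1,[0,-7.7,16],1.5],
  [-1,[0,-7.7,16],1.5],
  [-1,[5.8,-7.7,16],1.5],
  [-1,[5.8,-7.7,16],1.5],
  [-1,[5.8,-7.7,16],1.5],
  [-1,[5.8,-7.7,16],1.5],
  [-1,[5.8,-7.7,16],1.5],
  [-1,[5.8,-7.7,16],1.5],
  [-1,[5.8,-7.7,16],1.5],
])

```text
t: 12.15
eef_pos: [452.9, -335.5, 348.6]
tcp_rot: [-0.005, 1.571, 2.79]
ft_force: [0.4, 0.0, -0.5]
opening: 0.997
```

```bash
python3 - <<'E'
from h import *
s=monitor.state();print(s["ft_force"],s["moment"]);plan([453.4,-336,316],70)
E
```

```text
[ 0.41415579  0.0304517  -0.48216144] [0.05536765 0.05378901 0.01097499]
pos [ 452.9 -335.5  348.6] jaw -109.8 xaxis [-0.  0. -1.] j [-0.75  0.47  1.77 -0.    0.9   1.16]
shift cm [ 3.26  0.03 -0.07]
turn about tool x (x down => sign flips) 0.003 deg -0.2
```

Call:
apply_moves([
  [-1,[2,0,-0.1],0],
  [-1,[3.2,0,-0.1],0],
  [-1,[3.2,0,-0.1],0],
  [1,[3.2,0,-0.1],0],
  [1,[3.2,0,-0.1],0],
  [1,[3.2,0,-0.1],0],
  [1,[3.2,0,-0.1],0],
  [1,[3.2,0,-0.1],0],
  [1,[3.2,0,-0.1],0],
  [1,[3.2,0,-0.1],0],
])

```text
t: 13.4
eef_pos: [453.8, -335.9, 316.7]
tcp_rot: [1.791, 1.571, -1.698]
ft_force: [0.2, 0.1, 0.4]
opening: 0.321
```

Call:
apply_moves([
  [1,[-0.4,0,0],0],
  [1,[-0.8,0,0],0],
  [1,[-1.2,0,0],0],
  [1,[-1.2,0,0],0],
  [1,[-1.2,0,0],0],
])

```text
t: 14.02
eef_pos: [453.8, -335.8, 328.6]
tcp_rot: [-0.022, 1.571, 2.772]
ft_force: [-0.3, -0.6, -1.6]
opening: 0.146
```

```bash
python3 - <<'E'
from h import *
s=monitor.state();print(s["ft_force"],s["moment"],s["opening"]);plan([453.4,-336,316],70)
E
```

```text
[-0.31878348 -0.55570006 -1.6456678 ] [ 0.04115916  0.02728259 -0.0133202 ] 0.146152763908792
pos [ 453.8 -335.8  328.6] jaw -109.9 xaxis [-0.  0. -1.] j [-0.75  0.5   1.79 -0.    0.85  1.16]
shift cm [1.26 0.03 0.03]
turn about tool x (x down => sign flips) 0.001 deg -0.1
```

The fingers need about 9 rows to close, so the grip came mid-lift. That was also the cause with A. I'll set B down and grip it again, lower and with enough time.

Call:
apply_moves([
  [1,[0.3,0,0],0],
  [0,[0.3,0,0],0],
  [0,[0.3,0,0],0],
  [0,[0.3,0,0],0],
  [0,[0.3,0,0],0],
  [0,[1.2,0,0],0],
  [0,[2.2,0,0],0],
  [0,[2.2,0,0],0],
  [1,[2.2,0,0],0],
  [1,[2.2,0,0],0],
  [1,[2.2,0,0],0],
  [1,[2.2,0,0],0],
  [1,[2.2,0,0],0],
  [1,[2.2,0,0],0],
  [1,[2.2,0,0],0],
])

```text
t: 15.9
eef_pos: [453.8, -335.9, 306.7]
tcp_rot: [1.937, 1.571, -1.553]
ft_force: [-0.1, 0.4, -1.7]
opening: 0.146
```

Call:
apply_moves([
  [1,[-0.4,0,0],0],
  [1,[-0.8,0,0],0],
  [1,[-1.2,0,0],0],
  [1,[-1.2,0,0],0],
  [1,[-1.2,0,0],0],
  [1,[-1.2,0,0],0],
])

```text
t: 16.65
eef_pos: [453.8, -335.9, 318.6]
tcp_rot: [-0.119, 1.571, 2.674]
ft_force: [0.7, -0.1, -1.8]
opening: 0.142
```

```bash
python3 - <<'E'
from h import *
s=monitor.state();print(s["ft_force"],s["moment"],s["opening"]);plan([453.4,-336,316],70)
E
```

```text
[ 0.74126542 -0.07218937 -1.78349605] [ 0.04173097  0.06431754 -0.01475406] 0.14164272914161488
pos [ 453.8 -335.9  318.6] jaw -110.0 xaxis [-0.  0. -1.] j [-0.75  0.51  1.8  -0.    0.83  1.16]
shift cm [0.26 0.03 0.03]
turn about tool x (x down => sign flips) 0.001 deg -0.0
```

B lifts at only about 2 N, so it is the dry one, held with its base 306.7 mm below the TCP. Next I'll carry it to a viewing pose beside the socket.

```bash
python3 - <<'E'
from h import *
plan([435,-29,412],-30)
E
```

```text
pos [ 453.8 -335.9  318.6] jaw -110.0 xaxis [-0.  0. -1.] j [-0.75  0.51  1.8  -0.    0.83  1.16]
shift cm [ -9.34 -28.2   12.24]
turn about tool x (x down => sign flips) -1.395 deg 80.0
```

Call:
apply_moves([
  [1,[-4,0,0],0],
  [1,[-8,-3,1.3],-0.15],
  [1,[-9.3,-6,2.6],-0.3],
  [1,[-9.3,-10,4.3],-0.45],
  [1,[-9.3,-14,6],-0.6],
  [1,[-9.3,-18,7.8],-0.75],
  [1,[-9.3,-22,9.5],-0.9],
  [1,[-9.3,-26,11.2],-1.05],
  [1,[-9.3,-28.2,12.2],-1.2],
  [1,[-9.3,-28.2,12.2],-1.4],
  [1,[-9.3,-28.2,12.2],-1.4],
  [1,[-9.3,-28.2,12.2],-1.4],
  [1,[-9.3,-28.2,12.2],-1.4],
])

```text
t: 18.27
eef_pos: [435.4, -29.5, 411.7]
tcp_rot: [0.008, 1.571, -2.085]
ft_force: [-0.1, -0.6, -2.9]
opening: 0.144
```

```bash
python3 - <<'E'
from h import *
s=monitor.state();print(s["ft_force"]);plan([435,-29,412],-30)
c,im=shot("wrist","w5.png"); u,v=proj(c,[485,58,75]);print(u,v)
np.save("w5c.npy",c,allow_pickle=True)
cv2.imwrite("pics/c5.png",cv2.resize(im[0:200,int(u)-130:int(u)+130],(780,600),interpolation=cv2.INTER_CUBIC)); print(int(u)-130)
E
```

```text
[-0.08389917 -0.58965892 -2.89033919]
pos [435.4 -29.5 411.7] jaw -29.9 xaxis [-0. -0. -1.] j [-0.22  0.21  1.99 -0.    0.94  0.3 ]
shift cm [-0.03 -0.06 -0.02]
turn about tool x (x down => sign flips) 0.002 deg -0.1
280.07399363306314 94.68296688261961
150
```

View pics/c5.png

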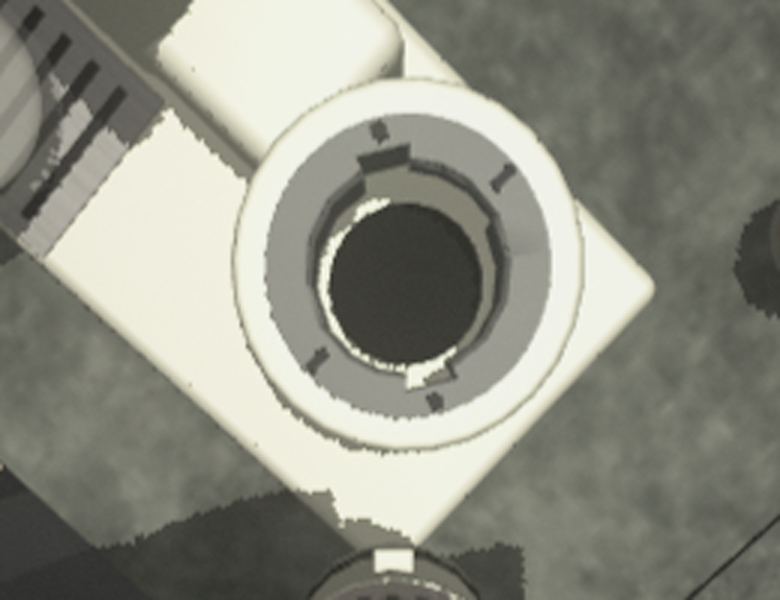

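The collar shows clearly. The gap dots are at crop (379,131) and (434,402), the pocket bars at (502,178) and (317,361).

```bash
python3 - <<'E'
from h import *
c=np.load("w5c.npy",allow_pickle=True).item(); im=cv2.imread("pics/w5.png")
hsv=cv2.cvtColor(im,cv2.COLOR_BGR2HSV); g=hsv[...,2]
P={}
for n,x,y in(("d1",379,131),("d2",434,402),("b1",502,178),("b2",317,361)):
    u,v=150+x/3,y/3; w=g[int(v)-5:int(v)+6,int(u)-5:int(u)+6].astype(float); k=np.clip(np.median(w)-15-w,0,None)
    yy,xx=np.mgrid[-5:6,-5:6]; u,v=int(u)+(k*xx).sum()/k.sum(),int(v)+(k*yy).sum()/k.sum(); P[n]=onto(c,u,v,75); print(n,round(u,1),round(v,1),P[n].round(1))
for a,b in(("d1","d2"),("b1","b2")):
    d=P[a]-P[b];print((P[a]+P[b])/2,np.linalg.norm(d),np.degrees(np.arctan2(d[1],d[0])))
# ring: outer white edge fit (well 111 dia) & grey ring
m=((g>95)&(g<175)&(hsv[...,1]<40)).astype(np.uint8); cs,_=cv2.findContours(m[0:160,200:380],cv2.RETR_EXTERNAL,cv2.CHAIN_APPROX_NONE)
for k in cs:
    if cv2.contourArea(k)>3000:
        e=cv2.fitEllipse(cv2.convexHull(k)); print(e, onto(c,e[0][0]+200,e[0][1],75))
# socket seen: lug cross-check of held lug direction
plan([485,58,412],0)
E
```

```text
d1 276.0 43.5 [503.2  97.   75. ]
d2 294.5 133.3 [479.6  21.1  75. ]
b1 317.1 58.8 [529.   67.8  75. ]
b2 255.3 119.7 [453.7  50.4  75. ]
[491.41898233  59.08134547  75.        ] 79.53073584481453 72.700513828328
[491.35589761  59.0974176   75.        ] 77.34760453825855 13.03600126049399
((85.28599548339844, 88.2294692993164), (94.71392059326172, 100.88969421386719), 4.09898567199707) [491.94334592  60.46320003  75.        ]Traceback (most recent call last):
  File "<stdin>", line 14, in <module>
cv2.error: OpenCV(4.12.0) /io/opencv/modules/imgproc/src/shapedescr.cpp:361: error: (-201:Incorrect size of input array) There should be at least 5 points to fit the ellipse in function 'fitEllipseNoDirect'
```

Socket centre is (491.4, 59.1), gap at 72.7° and pocket at 13.0°. These are 60° apart as specified, and the dot and bar centres agree. I'll move over it.

```bash
python3 - <<'E'
from h import *
plan([491.4,59.1,388],-17.3)
E
```

```text
pos [435.4 -29.5 411.7] jaw -29.9 xaxis [-0. -0. -1.] j [-0.22  0.21  1.99 -0.    0.94  0.3 ]
shift cm [  2.37   0.45 -10.47]
turn about tool x (x down => sign flips) -0.22 deg 12.6
```

Call:
apply_moves([
  [1,[0,0.2,-5],-0.1],
  [1,[0,0.45,-10.4],-0.22],
  [1,[0,0.45,-10.5],-0.22],
  [1,[1.5,0.45,-10.5],-0.22],
  [1,[2.4,0.45,-10.5],-0.22],
  [1,[2.4,0.45,-10.5],-0.22],
  [1,[2.4,0.45,-10.5],-0.22],
])

```text
t: 19.2
eef_pos: [491.4, 59.4, 388.1]
tcp_rot: [1.651, 1.57, -0.22]
ft_force: [-0.0, -0.3, -2.6]
opening: 0.145
```

```bash
python3 - <<'E'
from h import *
s=monitor.state();print(s["ft_force"],s["moment"]);plan([491.4,59.1,388],-17.3)
E
```

```text
[-0.01349476 -0.3480626  -2.6143948 ] [-0.05349574 -0.10221377 -0.02608016]
pos [491.4  59.4 388.1] jaw -17.2 xaxis [ 0. -0. -1.] j [-0.01  0.33  1.89 -0.    0.92  0.29]
shift cm [0.01 0.01 0.03]
turn about tool x (x down => sign flips) 0.002 deg -0.1
```

Base is about 81 mm up. First step: lower 12 mm to put the foot inside the mouth.

Call:
apply_moves([
  [1,[0.4,0,0],0],
  [1,[0.8,0,0],0],
  [1,[1.2,0,0],0],
  [1,[1.2,0,0],0],
  [1,[1.2,0,0],0],
])

```text
t: 19.82
eef_pos: [491.4, 59.8, 375.7]
tcp_rot: [0.844, 1.571, -1.026]
ft_force: [-0.6, 0.5, -2.2]
opening: 0.146
```

Call:
apply_moves([
  [1,[0.6,0,0],0],
  [1,[1.2,0,0],0],
  [1,[1.8,0,0],0],
  [1,[2.4,0,0],0],
  [1,[2.4,0,0],0],
  [1,[2.4,0,0],0],
])

```text
t: 20.58
eef_pos: [491.4, 59.7, 351.8]
tcp_rot: [1.421, 1.571, -0.449]
ft_force: [0.4, 0.6, -2.6]
opening: 0.148
```

Call:
apply_moves([
  [1,[0.4,0,0],0],
  [1,[0.8,0,0],0],
  [1,[1.1,0,0],0],
  [1,[1.4,0,0],0],
  [1,[1.4,0,0],0],
  [1,[1.4,0,0],0],
])

```text
t: 21.32
eef_pos: [491.4, 59.8, 337.8]
tcp_rot: [1.177, 1.571, -0.693]
ft_force: [-0.2, 0.4, -2.8]
opening: 0.146
```

The lugs passed the collar plane with no contact force. Now I push against the spring.

Call:
apply_moves([
  [1,[0.4,0,0],0],
  [1,[0.8,0,0],0],
  [1,[1.1,0,0],0],
  [1,[1.4,0,0],0],
  [1,[1.5,0,0],0],
  [1,[1.5,0,0],0],
  [1,[1.5,0,0],0],
])

```text
t: 22.2
eef_pos: [491.5, 59.8, 323.4]
tcp_rot: [1.83, 1.569, -0.04]
ft_force: [-1.7, 0.3, 11.0]
opening: 0.143
```

Seal force is about 13.5 N and the base about 16.5 mm up, so it is below the lip. I'll turn clockwise, which is positive about the tool's x.

Call:
apply_moves([
  [1,[0,0,0],0.12],
  [1,[0,0,0],0.25],
  [1,[0,0,0],0.38],
  [1,[0,0,0],0.5],
  [1,[0,0,0],0.62],
  [1,[0,0,0],0.75],
  [1,[0,0,0],0.86],
  [1,[0,0,0],0.96],
  [1,[0,0,0],0.96],
])

```text
t: 23.32
eef_pos: [491.7, 59.7, 323.5]
tcp_rot: [2.701, 1.568, -0.13]
ft_force: [0.0, -1.1, 10.7]
opening: 0.15
```

```bash
python3 - <<'E'
from h import *
s=monitor.state();print(s["ft_force"],s["moment"],s["opening"]);plan([491.4,59.8,323.4],-77)
E
```

```text
[ 8.62971331e-03 -1.05213269e+00  1.07352054e+01] [-0.25091904  0.08231771 -0.04176933] 0.14950724352268427
pos [491.7  59.7 323.5] jaw -72.2 xaxis [ 0.002 -0.    -1.   ] j [-0.01  0.42  1.96 -0.    0.76  1.25]
shift cm [ 0.01 -0.02  0.03]
turn about tool x (x down => sign flips) 0.084 deg -4.8
```

Turned 55° with little torque. Now on to the stop in small steps.

Call:
apply_moves([
  [1,[0,0,0],0.05],
  [1,[0,0,0],0.09],
  [1,[0,0,0],0.12],
  [1,[0,0,0],0.12],
  [1,[0,0,0],0.12],
])

```text
t: 23.95
eef_pos: [491.7, 59.6, 323.5]
tcp_rot: [2.698, 1.568, -0.251]
ft_force: [0.0, -1.7, 10.5]
opening: 0.146
```

```bash
python3 - <<'E'
from h import *
s=monitor.state();print(s["ft_force"],s["moment"],s["opening"]);plan([491.4,59.8,323.4],-77)
E
```

```text
[ 1.41233122e-03 -1.66407370e+00  1.04759570e+01] [-0.36071737  0.12530669  0.11276622] 0.14605981393552653
pos [491.7  59.6 323.5] jaw -79.0 xaxis [ 0.002 -0.001 -1.   ] j [-0.01  0.42  1.96 -0.    0.76  1.37]
shift cm [ 0.01 -0.03  0.03]
turn about tool x (x down => sign flips) -0.035 deg 2.0
```

Call:
apply_moves([
  [1,[0,0,0],0.04],
  [1,[0,0,0],0.08],
  [1,[0,0,0],0.08],
  [1,[0,0,0],0.08],
])

```text
t: 24.45
eef_pos: [491.8, 59.4, 323.5]
tcp_rot: [2.56, 1.568, -0.468]
ft_force: [1.0, -4.1, 10.4]
opening: 0.148
```

```bash
python3 - <<'E'
from h import *
s=monitor.state();print(s["ft_force"],s["moment"],s["opening"]);plan([491.4,59.8,323.4],-77)
E
```

```text
[ 1.00205525 -4.11917972 10.43399523] [-0.80091254 -0.07757814  0.72250186] 0.14782270489351093
pos [491.8  59.4 323.5] jaw -83.5 xaxis [ 0.003 -0.001 -1.   ] j [-0.01  0.42  1.96 -0.    0.76  1.45]
shift cm [ 0.01 -0.04  0.04]
turn about tool x (x down => sign flips) -0.113 deg 6.5
```

It has reached the stop, with torque up to 0.7 N m. I'll ease the twist and let it rise.

Call:
apply_moves([
  [1,[0,0,0],-0.06],
  [1,[0,0,0],-0.06],
  [1,[-0.2,0,0],-0.06],
  [1,[-0.4,0,0],-0.06],
  [1,[-0.5,0,0],-0.06],
  [1,[-0.5,0,0],-0.06],
  [1,[-0.5,0,0],-0.06],
])

```text
t: 25.32
eef_pos: [491.7, 59.5, 327.7]
tcp_rot: [2.51, 1.569, -0.459]
ft_force: [2.6, -4.4, 0.5]
opening: 0.145
```

Call:
apply_moves([
  [1,[-0.2,0,0],0],
  [1,[-0.2,0,0],0],
  [1,[-0.2,0,0],0],
])

```text
t: 25.7
eef_pos: [491.7, 59.5, 328.2]
tcp_rot: [0.412, 1.57, -2.557]
ft_force: [7.6, -4.1, -18.6]
opening: 0.143
```

```bash
python3 - <<'E'
from h import *
s=monitor.state();print(s["ft_force"],s["moment"],s["opening"]);plan([491.4,59.8,323.4],-77)
E
```

```text
[  7.55503639  -4.05315007 -18.63512256] [-0.83323474 -1.58663164  0.26659877] 0.1429574399796211
pos [491.7  59.5 328.2] jaw -80.1 xaxis [-0.001 -0.001 -1.   ] j [-0.01  0.41  1.96 -0.    0.77  1.39]
shift cm [ 0.48 -0.03  0.02]
turn about tool x (x down => sign flips) -0.055 deg 3.1
```

Pulling up by about 2 mm of command is resisted with 18 N at base ≈ 21.3 mm, so it is locked. I'll relax and let go.

Call:
apply_moves([
  [1,[0.2,0,0],0],
  [1,[0.2,0,0],0],
  [-1,[0.2,0,0],0],
  [-1,[0.2,0,0],0],
  [-1,[0.2,0,0],0],
  [-1,[0.2,0,0],0],
  [-1,[0.2,0,0],0],
  [-1,[0.2,0,0],0],
  [-1,[0.2,0,0],0],
  [-1,[-4,0,0],0],
  [-1,[-9,0,0],0],
  [-1,[-12,0,0],0],
  [-1,[-12,0,0],0],
])

```text
t: 27.32
eef_pos: [491.2, 59.8, 451.6]
tcp_rot: [2.934, 1.567, -0.036]
ft_force: [-0.4, 0.6, -0.9]
opening: 0.998
```

```bash
python3 - <<'E'
from h import *
s=monitor.state();print(s["ft_force"],s["opening"]);plan([430,-80,440])
E
```

```text
[-0.41174552  0.6169721  -0.9418956 ] 0.9980779632472881
pos [491.2  59.8 451.6] jaw -80.2 xaxis [ 0.004 -0.    -1.   ] j [-0.01  0.25  1.81 -0.    1.08  1.39]
shift cm [ 1.14 12.73  8.43]
```

Call:
apply_moves([
  [-1,[1,6,5],0],
  [-1,[1,12,9],0],
  [-1,[1,12.5,9.5],0],
  [-1,[1,12.5,9.5],0],
  [-1,[1,12.5,9.5],0],
])

```text
t: 27.95
eef_pos: [419.3, -79.4, 439.1]
tcp_rot: [-0.611, 1.57, 2.702]
ft_force: [-0.6, 0.5, 0.9]
opening: 1.002
```

```bash
python3 - <<'E'
from h import *
c,im=shot("wrist","w6.png")
print("exp sock cap",proj(c,[491.4,59.1,129]),"exp tray cap",proj(c,[588.4,-220.6,111]),"tray",proj(c,[588.4,-220.6,16]),monitor.state()["t"])
cv2.imwrite("pics/w6s.png",im); np.save("w6c.npy",c,allow_pickle=True)
E
```

```text
exp sock cap (np.float64(134.92556977896967), np.float64(98.34144831757622)) exp tray cap (np.float64(475.8412626553111), np.float64(41.40349017452965)) tray (np.float64(427.5450564724134), np.float64(61.9931802040943)) 28.0
```

View pics/w6s.png

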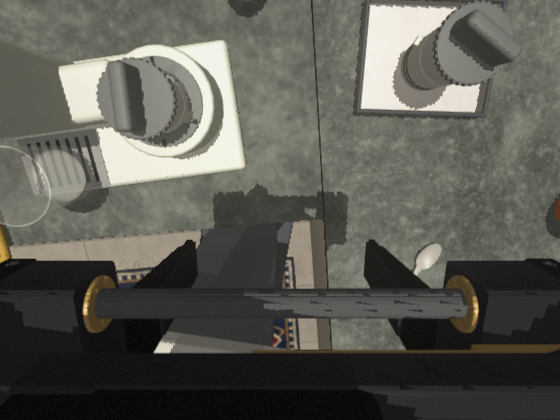

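Both caps sit where predicted: the socket one at (136,98) against (135,98), and the tray one at (475,44) against (476,41). The tray one stands upright, clear of the rim. Handing in.

```bash
python3 -c "
from cell import job; print(job.job_done())"
```

```text
the job is handed in; nothing more can be done
None
```

The job is handed in at about 28 s of the 72 s: the spent cartridge stands in the tray and the new one is locked in the filter's socket. No verdict was reported.

- **Telling them apart:** cartridge A pulled about 8 N when lifted, so it is the waterlogged one. Cartridge B pulled about 2 N, so it is the dry one.
- **Fitting the new one:** it went through the gaps (seen at 72.7°) with no side force. I pushed it down against about 13.5 N of spring, turned it clockwise until torque rose at the stop, and let it rise. A pull of about 18 N at base height 21 mm did not move it, so it is locked, and I let go.
- **Last picture:** both caps are within about 3 pixels of their expected positions and the tray cartridge stands upright. The gripper was open and touching nothing.

**What went wrong on the way:**
- The fingers close more slowly than I allowed, so I first gripped A too high and its first weight reading (+9 N) was false. I lifted it further and weighed it again.
- That high grip also made A meet the tray floor early. I kept stepping down, and the wrist force reached about 50 N there, under the 120 N limit, before I backed off.
- B was set down once and gripped again for the same reason.

I did not measure the bystanders again at the end. Nothing came near the lemon, the spice jar or the mug, and the tumbler was still in its place.

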